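Load and lock the blue sample dish on the carving station

TASK

Get the blue dish into the yellow-rimmed bay by sliding the dishes around inside the tray, one at a time into the empty space and never lifting one out, until it sits fully home there. Then lock it in: lift the collar on the lever by its orange crossbar so that it clears the red gate, push the lever away from the robot through the gate to the end of its travel, and let the collar drop fully back down. Leave all three dishes in the tray and the spray bottle, mug, clay figure and spatula undisturbed.

Things in the scene. Friction and masses are not known exactly. Their poses are not given: they have to be found in the camera images.
- station: Fixed plywood base 190 (x) x 335 (y) x 12 mm; origin on the table, at the base's middle in x and 2.5 mm left of its middle in y; +x points away from the robot, +y to the left. Its left part carries the tray, its right part the lever housing. All station parts turn with it.
- tray (a point): Middle of the tray floor, at (0, 75, 12) mm of the station. Square tray, inside 144 x 144 mm, walls 10 mm thick and 16 mm above the floor. Three dishes in 2 x 2 cells of pitch 72 mm: bay (far right, outer walls yellow), cell_gap (near right), cell_near_left, cell_far_left.
- housing (a point): Middle of the top of the blue lever housing (95 mm above the table), at (-10, -111, 95) mm of the station; housing 120 mm long in x, 64 mm wide in y. On it stands a red gate bridge 52 mm wide in y, from x = -24 to +10 mm of the station, its top about 141 mm above the table.
- lockbar_end (a point): Middle of the free end, top side, of the flat steel locking bar (34 mm wide in x) that lies between housing and bay, 37 to 50 mm above the table, guided between cheeks 50 mm high. The lever drives it: as the lever goes forward it slides to +y, over the edge of the dish in the bay, 3 mm above it.
- bay (a point): Centre of the yellow-rimmed bay, on the tray floor (12 mm above the table). Axes as the station's.
- cell_gap (a point): Centre of the cell nearer the robot than the bay, empty at the start, on the tray floor.
- cell_near_left (a point): Centre of the near left cell, on the tray floor.
- cell_far_left (a point): Centre of the far left cell (left of the bay), on the tray floor.
- dish_blue: Blue open dish, square with cut corners, 68 x 68 mm, 22 mm high; the recess is 52 x 52 mm at the top with cut corners, its floor 6 mm above the dish's underside, walls 8 mm thick: closed fingers put down into it can push its wall from inside. 0.15 kg. Origin at the centre of its underside. It starts in cell_near_left or cell_far_left.
- dish_white: White dish, the same size; starts in the bay. Origin at the centre of its underside.
- dish_clay: Terracotta dish, the same size; starts in cell_near_left or cell_far_left. Origin at the centre of its underside.
- lever (a joint): Lever angle, rad: 0 upright, positive leaning away from the robot (towards the station's +x, turning about its +y). Travel -0.2 to 0.55 (end stop); starts between -0.14 and 0.04. It stays where left (about 5 N at the crossbar moves it). With the collar down the gate stops it at about 0.09; the collar must be up while it passes from 0.09 to 0.35 rad.
- collar (a joint): Lift of the collar along the lever, m: 0 down (spring returned, 3 to 6 N to lift), 0.026 fully up. Above 0.017 it clears the gate.
- pivot (a point): Lever pivot, 40 mm above the table, inside the housing. The lever is a 14 mm steel rod with a black knob, 26 mm across, from 177 to 191 mm above the pivot along the lever.
- crossbar (a point): Middle of the collar's orange crossbar: round, 12 mm thick, 104 mm long along the station's y, 150 mm from the pivot along the lever when down. A brass sleeve 22 mm across, from its middle to 65 mm below, hugs the rod; either side of it the bar is free for 41 mm, to be lifted from beneath by fingers astride the sleeve, or pinched. z points up along the lever.
- spray: Red spray bottle, 72 mm across, 157 mm high, with a nozzle 47 mm out from its axis, beyond or left of the station. Origin at the centre of its underside. Leave alone.
- mug: White mug, 76 mm across, 85 mm high, plus a side handle, beyond or left of the station. Origin at the centre of its underside. Leave alone.
- maquette: Clay figure on an 80 x 80 mm board, about 140 mm high, right of the station. Origin at the centre of its underside. Leave alone.
- spatula: Spatula 180 mm long lying on the table in front of the station, along the station's y roughly. Origin near its middle, on the table. Leave alone.

How it is judged:
On the way, in this order (a step that is already met when the one before it is completed fails the run):
1. the blue dish sits in the yellow-rimmed bay, within 7 mm of its centre, while the lever is still short of the gate (horizontal distance between dish_blue and bay below 0.007 m and z of dish_blue in the frame of station below 0.015 m and value of joint lever below 0.12 rad), for 0.2 s.
2. the collar is lifted at least 14 mm with the lever still before the gate (value of joint collar above 0.014 m and value of joint lever below 0.16 rad), for 0.1 s.
3. the lever is pushed through to the end of its travel (beyond 0.48 rad) (value of joint lever above 0.48 rad), for 0.1 s.
At the end, for the whole second after the job is handed in: The lever stands beyond 0.48 rad (end stop 0.55), the collar is down again (under 4 mm of lift), the blue dish lies flat in the yellow-rimmed bay within 7 mm of its centre and at rest, and the other two dishes lie flat on the tray floor (no dish's underside more than 3 mm above it) (value of joint lever above 0.48 rad and value of joint collar below 0.004 m and horizontal distance between dish_blue and bay below 0.007 m and z of each of dish_blue, dish_white, dish_clay in the frame of station below 0.015 m and linear speed of dish_blue below 0.02 m/s); the robot touches nothing.
It fails at once if a dish is lifted out of the tray (more than 12 mm off its floor) (z of any of dish_blue, dish_white, dish_clay in the frame of station above 0.024 m).
It fails at once if the spray bottle, mug, clay figure or spatula is moved more than 25 mm or tipped (distance of any of spray, mug, maquette, spatula from where it was at the start of the episode above 0.025 m or angle between any of spray, mug, maquette's own z axis and vertical above 0.4 rad).
It also fails if it takes over 70 s, if anything falls off the work surface, if the arm or the gripper's body presses on something with over 40 N, if the wrist force passes 120 N, or if a joint passes its speed limit or range.

ROBOT

A 6-joint arm with a two-finger parallel gripper is mounted at the origin on the work surface. World frame = base frame: x ahead of the robot, y to its left, z up, the work surface at z = 0. Lengths are in m, angles in rad, forces in N, time in s.
With the tool pointing down it reaches from about 0.375 to 0.925 m from the base axis. Payload 5.7 kg.
Tool frame: the origin (TCP) lies between the finger pads; the fingertips stand 19 mm ahead of it and the grasp point (between the pads) is the TCP (finger_overhang is the distance from the TCP to the fingertips, in m); z points along the fingers, y is the line along which they close (so a half turn about z gives the same grasp; the last joint's range is limited). The gripper opens to 85 mm and grips with 20 to 120 N. Pads are 22 mm wide; open, the fingers measure 114 mm over their backs; the gripper's body (76 mm by 85 mm) begins 54 mm behind the grasp point. The pads swing forward as they close: fully open they stand 13 mm farther back than shut.
Start: joints at [-1.448, 0.359, 1.51, -0, 1.272, -0.115], TCP at [0.141, -0.583, 0.25] pointing down, gripper open.
Joint ranges: [-2.97, 2.97], [-1.01, 2.36], [0.21, 2.38], [-0.96, 4.11], [0.2, 2.71], [-2.98, 2.98]. Speed limits (rad/s): [2.39, 2.39, 3.14, 3.14, 3.14, 3.14].

INTERFACE

Orientations are given as a unit quaternion [w, x, y, z].
In Python, from cell import sense, grab_frame, calibration, sign_off, finger_overhang gives the robot as it stands.
- The arm moves only by the tool move_arm, never from a script. Its argument "moves" is a list of rows, each a list of 6 numbers: the shift along the tool's x, y, z in units of 0.06 m (1.0 is 0.06 m), then the turn, a rotation vector about the tool's x, y, z in units of 0.15 rad (1.0 is 0.15 rad). In form: [[tx, ty, tz, wx, wy, wz], ...]. A call has 1 to 12 rows; each row shifts and turns the commanded pose from where the row before left it, along the tool's axes as they then stand; what a row does not reach is not made up. A row lasts 1/8 s, in which the tool goes at most 62.5 mm and 10.7 degrees, less where a joint would pass 70% of its speed; a pose out of reach is approached as far as the arm can. A call with a number of a shift or a turn outside -1 to 1 is refused whole. A call with a gripper value outside its range is refused whole. "claw" is the gripper command: -1 is shut, 1 is fully open, values between are in proportion, set as the call begins (left out, the last holds). The fingers move at their own pace and stop on an object; "grip_force" is the grip in N (left out, the last holds). Time passes only in rows, so rows that do not move let the fingers close. It gives the time, the measured TCP pose, the force, the opening and the grip force at its end, in the units of the state.
- sense(): the state, without advancing time (a new reading comes with each control period).
- grab_frame(name): name is "scene" or "top" or "wrist"; returns the picture (420x560x3 uint8, red, green, blue); there is no depth.
- calibration(name): a dict with "fx", "fy", "cx", "cy" (pixels), "view" (4x4, takes a point from world to camera coordinates); the wrist camera has in their place "mount" (4x4, takes a point from camera to tool coordinates, whose origin is the TCP and whose axes are the flange's). Camera axes: x right, y up, looking along -z (the intrinsics and any distortion apply to the point x, -y, -z); pixel columns grow to the right and rows downward; lengths in m; the calibration is good to about 2 mm. A picture is of the moment at which its call begins: read the wrist's pose just before it. calibration takes no time and is no camera call.
- sign_off(): hands the job in; it is judged then, once.
The state is a dict: "clock": time; "joints": joint angles; "joint_vel": joint speeds; "effort": joint torques, N m; "position": TCP position; "orientation": TCP orientation; "force": force on the tool from outside, world axes, zero at the start; "wrist_torque": the same for the moment, N m; "gripper_width": finger opening in m; "grip_force": force on a finger pad.
Only numpy, scipy, OpenCV 4.12 (cv2) and the standard library are available. Lean on these libraries where they do the work, as an engineer would, in place of code of your own. Each camera call takes 0.05 s, during which the arm holds its last target. There are 200 camera calls.

## Working session

There is one attempt and no reset: what is moved stays moved. The work goes in short steps, Python scripts to look and compute and a tool call to move; the robot and the scene stay as the last step left them, time stands still between calls to the robot, and variables do not carry over. Pictures are saved under pics/ and viewed, at most 10 in all, crops included, and the job is handed in when it is done.

Besides the shell and the picture viewer there is one more tool, called after "Emit:" by a JSON object that holds its "api" and its "payload". move_arm: Moves the arm, as the interface text tells. Its arguments: {"type":"object","properties":{"moves":{"type":"array"},"claw":{"type":"number"},"grip_force":{"type":"number"}},"required":["moves"]}

```bash
mkdir -p pics; ls; python3 - <<'E'
from cell import *
import cv2,numpy as np
s=sense();print(s)
for n in("scene","top"):
    cv2.imwrite(f"pics/{n}0.png",cv2.resize(grab_frame(n)[:,:,::-1],(800,600),interpolation=cv2.INTER_CUBIC))
    print(n,calibration(n))
print(calibration("wrist"))
E
```

```text
pics
{'clock': 0.0, 'joints': array([-1.44809215e+00,  3.59515605e-01,  1.51142539e+00, -9.61332110e-06,
        1.27253001e+00, -1.15086560e-01]), 'joint_vel': array([-0.00020696,  0.00057531, -0.00054066, -0.00074373, -0.00179116,
        0.00066448]), 'effort': array([-1.58940573e-03, -5.27622414e+01, -2.78625762e+01, -1.34785982e-04,
        1.34225571e-02, -2.25665366e-05]), 'position': array([ 0.14125065, -0.58246665,  0.24944994]), 'orientation': array([-9.39148584e-04,  9.92939662e-01,  1.18616800e-01, -8.17019152e-06]), 'force': array([-0.09720138, -0.29724055,  0.29769215]), 'wrist_torque': array([ 0.02308152,  0.06934165, -0.00055229]), 'grip_force': 0.0, 'gripper_width': 0.08543237832743773}
scene {'fx': 384.3871470834912, 'fy': 384.3871470834912, 'cx': 275.9400582154041, 'cy': 205.99641248933327, 'view': array([[ 0.41745625,  0.90850173, -0.01883857, -0.29747824],
       [-0.56642992,  0.2763734 ,  0.77638579,  0.2305541 ],
       [ 0.71055431, -0.31343637,  0.62997637, -1.29211242],
       [ 0.        ,  0.        ,  0.        ,  1.        ]])}
top {'fx': 493.6555881190
[... 182 characters left out ...]
9.84782871e-01, -1.98847079e-02,  1.72647892e-01,
        -6.35871933e-01],
       [-1.72595255e-01,  4.34651424e-03,  9.84983241e-01,
        -1.11097073e+00],
       [ 0.00000000e+00,  0.00000000e+00,  0.00000000e+00,
         1.00000000e+00]])}
{'fx': 376.8847706792617, 'fy': 376.8847706792617, 'cx': 275.3689581583088, 'cy': 204.40060903609222, 'mount': array([[ 2.46904098e-03,  9.46604072e-01,  3.22388948e-01,
         8.36135042e-02],
       [ 9.99996219e-01, -1.94678571e-03, -1.94236299e-03,
         1.73839191e-04],
       [-1.21102651e-03,  3.22392525e-01, -9.46605300e-01,
        -1.23856510e-01],
       [ 0.00000000e+00,  0.00000000e+00,  0.00000000e+00,
         1.00000000e+00]])}
```

View pics/top0.png

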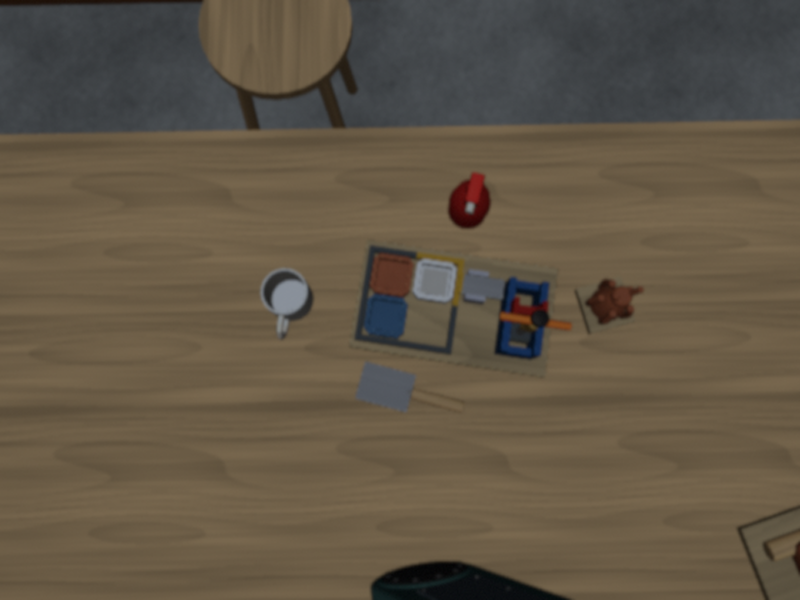

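View pics/scene0.png

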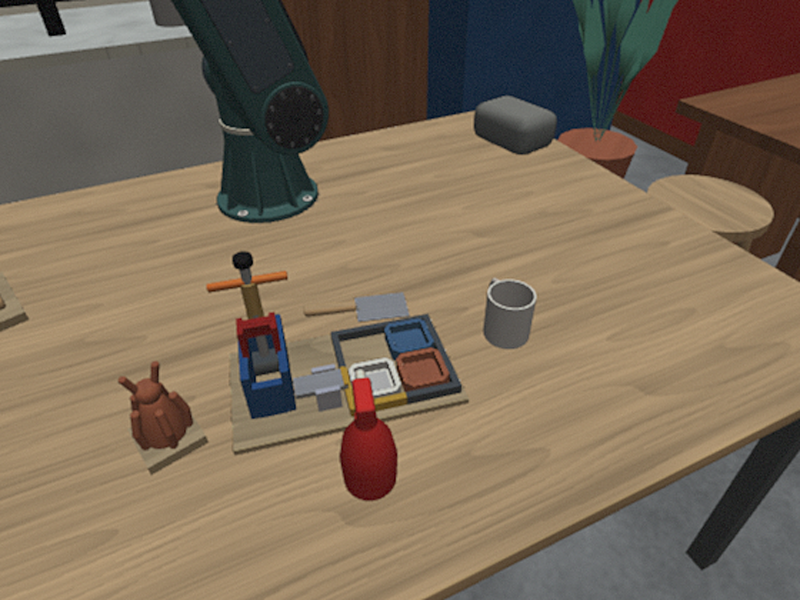

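The top view shows blue in near-left (386,317), clay in far-left, white in the bay, and the near-right cell empty. The plan is blue right, clay near, white left, blue far. I'll take an enlarged crop to get the station pose.

```bash
python3 - <<'E'
from cell import *
import cv2
f=grab_frame("top")[165:275,240:415,::-1]
cv2.imwrite("pics/top1.png",cv2.resize(cv2.convertScaleAbs(f,alpha=1.8),None,fx=4.5,fy=4.5,interpolation=cv2.INTER_CUBIC))
E
```

```text
(no output)
```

View pics/top1.png

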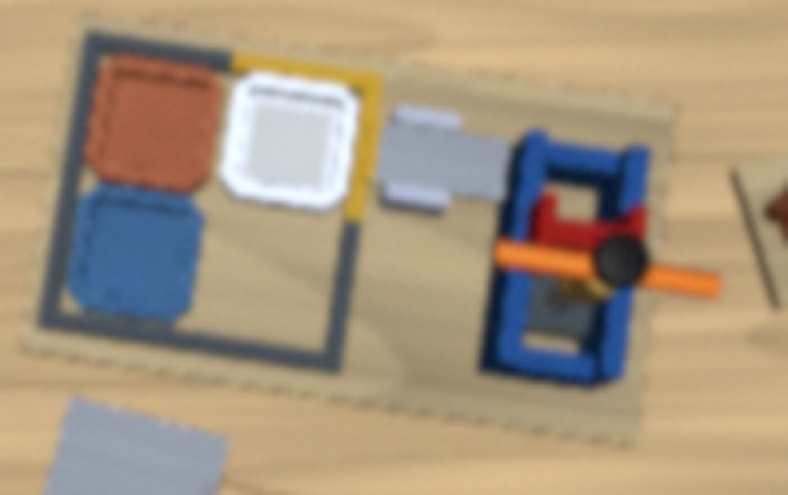

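```bash
cat > h.py <<'E'
from cell import *
import numpy as np, cv2
from scipy.optimize import least_squares
from scipy.spatial.transform import Rotation as R
def proj(P,c,V):
    p=(V[:3,:3]@np.atleast_2d(P).T).T+V[:3,3]
    return np.c_[c['cx']+c['fx']*p[:,0]/-p[:,2], c['cy']+c['fy']*p[:,1]/p[:,2]]
def ray(uv,c,V,z):
    d=V[:3,:3].T@np.array([(uv[0]-c['cx'])/c['fx'],-(uv[1]-c['cy'])/c['fy'],-1])
    o=-V[:3,:3].T@V[:3,3]; return o+d*(z-o[2])/d[2]
def st(p,x,y,a):
    p=np.atleast_2d(p).astype(float); c,s=np.cos(a),np.sin(a)
    return np.c_[x+c*p[:,0]-s*p[:,1],y+s*p[:,0]+c*p[:,1],p[:,2]]
E
python3 - <<'E'
from h import *
c=calibration("top");V=c['view']
px=np.array([[88,33],[382,74],[339,370],[40,326],[677,104],[634,443],[22,345],[80,18]])/4.5+[240-.4,165-.4]
L=np.array([[82,157,28],[82,-7,28],[-82,-7,28],[-82,157,28],[95,-170,12],[-95,-170,12],[-95,165,12],[95,165,12]])/1e3
r=least_squares(lambda q:(proj(st(L,*q),c,V)-px).ravel(),[.5,0,0],loss='soft_l1')
print(r.x,np.degrees(r.x[2]));print(np.round(r.fun.reshape(-1,2),1))
q=r.x
print("cells bay,gap,nl,fl",np.round(st([[.036,.039,.012],[-.036,.039,.012],[-.036,.111,.012],[.036,.111,.012]],*q),4))
T=lambda x,y:np.array([240-.4+x/4.5,165-.4+y/4.5])
for n,p,z in(("blue",(137,255),.034),("clay",(157,122),.034),("white",(291,140),.034),("bar",(609,267),.19)):
    w=ray(T(*p),c,V,z); a=q[2];d=w[:2]-q[:2]
    print(n,w.round(4),"station",np.round([np.cos(a)*d[0]+np.sin(a)*d[1],-np.sin(a)*d[0]+np.cos(a)*d[1]],4))
print("housing",st([-.01,-.111,.04],*q))
E
```

```text
[ 0.61443317 -0.04075002 -0.17423361] -9.982850523823366
[[-0.5 -1. ]
 [ 0.5 -0.1]
 [ 0.6  0.7]
 [-0.9 -0.1]
 [ 0.6 -0.5]
 [ 1.1  0.8]
 [-0.6  1.2]
 [-0.8 -1.7]]
cells bay,gap,nl,fl [[ 0.6566 -0.0086  0.012 ]
 [ 0.5857  0.0039  0.012 ]
 [ 0.5982  0.0748  0.012 ]
 [ 0.6691  0.0623  0.012 ]]
blue [0.5968 0.0738 0.034 ] station [-0.0372  0.1098]
clay [0.6686 0.0618 0.034 ] station [0.0356 0.1104]
white [ 0.6573 -0.0098  0.034 ] station [0.0369 0.0379]
bar [ 0.5654 -0.1454  0.19  ] station [-0.0302 -0.1115]
housing [[ 0.58534235 -0.14833591  0.04      ]]
```

The fit is within about 1 px, and all the dishes land on their cell centres. Station is at (0.614, -0.041), yaw -10°, and the lever is at about -0.13 rad. I'll turn the tool so that its x is station +y and its y is station +x, rising as it turns.

Emit:
{"api": "move_arm", "payload": {"moves": [[0, 0, -0.2, 0, 0, -0.97], [0, 0, -0.2, 0, 0, -0.97], [0, 0, -0.2, 0, 0, -0.97], [0, 0, -0.2, 0, 0, -0.97], [0, 0, -0.2, 0, 0, -0.97], [0, 0, -0.2, 0, 0, -0.97], [0, 0, -0.2, 0, 0, -0.97], [0, 0, -0.2, 0, 0, -0.94], [0, 0, 0, 0, 0, 0]], "claw": -1, "grip_force": 20}}

```text
clock: 1.27
position: [0.1414, -0.5835, 0.347]
orientation: [0.001, 0.766, 0.643, -0.0]
force: [0.6, 0.0, -0.9]
gripper_width: 0.0001
grip_force: 0.0
```

```bash
cat >> h.py <<'E'
Q=(.61443,-.04075,-.17423)
def go(p):  # station-frame target (m) -> remaining move in tool units, and turn units
    s=sense(); w,x,y,z=s['orientation']; A=R.from_quat([x,y,z,w])
    a=Q[2]; X=np.array([np.cos(a),np.sin(a),0]);Y=np.array([-np.sin(a),np.cos(a),0])
    T=R.from_matrix(np.c_[Y,X,[0,0,-1]])
    d=st(p,*Q)[0]-s['position']
    here=s['position']-[Q[0],Q[1],0]
    print("t",round(s['clock'],2),"station pos",np.round([here@X,here@Y,here[2]],4),"F(st)",np.round([s['force']@X,s['force']@Y,s['force'][2]],1),"w",round(s['gripper_width'],4))
    print("move units",np.round(A.inv().apply(d)/.06,2),"turn units",np.round((A.inv()*T).as_rotvec()/.15,2))
E
python3 -c "
from h import *
go([-.036,.111,.25])"
```

```text
t 1.27 station pos [-0.3718 -0.6165  0.347 ] F(st) [ 0.6  0.2 -0.9] w 0.0001
move units [12.13  5.59  1.6 ] turn units [ 0.    0.01 -0.  ]
```

Emit:
{"api": "move_arm", "payload": {"moves": [[0.6, 0.28, 0, 0, 0, 0], [0.9, 0.41, 0, 0, 0, 0], [0.9, 0.41, 0, 0, 0, 0], [0.9, 0.41, 0, 0, 0, 0], [0.9, 0.41, 0, 0, 0, 0], [0.9, 0.41, 0, 0, 0, 0], [0.9, 0.41, 0, 0, 0, 0], [0.9, 0.41, 0, 0, 0, 0], [0.9, 0.41, 0, 0, 0, 0], [0.9, 0.41, 0, 0, 0, 0], [0.9, 0.41, 0, 0, 0, 0], [0.9, 0.41, 0, 0, 0, 0]]}}

```text
clock: 2.78
position: [0.5337, -0.0103, 0.3456]
orientation: [-0.0, 0.767, 0.642, -0.0]
force: [0.4, -0.6, -0.0]
gripper_width: -0.0001
grip_force: 0.0
```

```bash
python3 -c "
from h import *
go([-.036,.111,.12])"
```

```text
t 2.77 station pos [-0.0848  0.016   0.3456] F(st) [ 0.5 -0.5 -0. ] w -0.0001
move units [1.59 0.81 3.76] turn units [-0.01  0.   -0.02]
```

Emit:
{"api": "move_arm", "payload": {"moves": [[0.54, 0.27, 0.7, 0, 0, 0], [0.54, 0.27, 0.7, 0, 0, 0], [0.54, 0.27, 0.7, 0, 0, 0], [0, 0, 0.8, 0, 0, 0], [0, 0, 0.5, 0, 0, 0], [0, 0, 0, 0, 0, 0], [0, 0, 0, 0, 0, 0]]}}

```text
clock: 3.65
position: [0.5984, 0.0751, 0.1431]
orientation: [0.0, 0.766, 0.643, 0.0]
force: [0.9, -0.4, 0.8]
gripper_width: -0.0001
grip_force: 0.0
```

```bash
python3 -c "
from h import *
go([-.036,.111,.05])
s=sense();c=calibration('wrist');im=grab_frame('wrist')[:,:,::-1]
w,x,y,z=s['orientation'];T=np.eye(4);T[:3,:3]=R.from_quat([x,y,z,w]).as_matrix();T[:3,3]=s['position']
V=np.linalg.inv(T@c['mount'])
im=np.ascontiguousarray(im)
for p in st([[-.036,.111,.034],[.036,.111,.034],[-.072,.147,.028],[.072,.147,.028],[.072,.003,.028],[-.072,.003,.028]],*Q):
  u=proj(p,c,V)[0];print(u.round());
  cv2.drawMarker(im,tuple(int(k) for k in u),(0,255,0),0,8)
cv2.imwrite('pics/w0.png',im)"
```

```text
t 3.65 station pos [-0.0359  0.1114  0.1431] F(st) [ 1.  -0.2  0.8] w -0.0001
move units [-0.01 -0.    1.55] turn units [ 0.01 -0.   -0.  ]
[274. 210.]
[383. 210.]
[217. 154.]
[442. 154.]
[415. 340.]
[227. 340.]
```

View pics/w0.png

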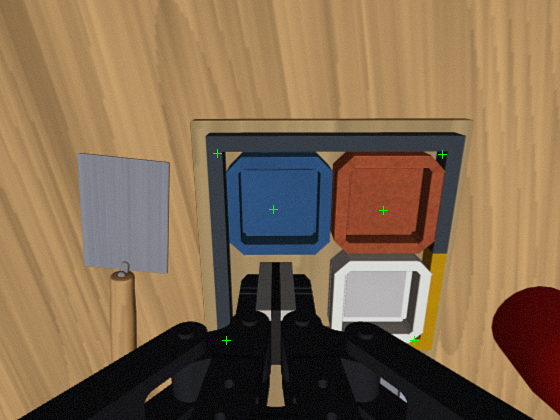

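The markers agree with the tray's inner corners to a few mm, and the blue recess centre is at about (279,203). Going down into the blue dish.

Emit:
{"api": "move_arm", "payload": {"moves": [[0, 0, 0.6, 0, 0, 0], [0, 0, 0.6, 0, 0, 0], [0, 0, 0.3, 0, 0, 0], [0, 0, 0.18, 0, 0, 0], [0, 0, 0, 0, 0, 0]]}}

```text
clock: 4.32
position: [0.5982, 0.0752, 0.0418]
orientation: [0.0, 0.766, 0.643, 0.0]
force: [-0.0, -0.2, -0.1]
gripper_width: -0.0002
grip_force: 0.0
```

Emit:
{"api": "move_arm", "payload": {"moves": [[-0.15, 0, 0, 0, 0, 0], [-0.15, 0, 0, 0, 0, 0], [-0.15, 0, 0, 0, 0, 0], [-0.15, 0, 0, 0, 0, 0], [-0.15, 0, 0, 0, 0, 0], [-0.15, 0, 0, 0, 0, 0], [-0.15, 0, 0, 0, 0, 0], [-0.15, 0, 0, 0, 0, 0], [-0.15, 0, 0, 0, 0, 0], [0, 0, 0, 0, 0, 0]]}}

```text
clock: 5.58
position: [0.5836, -0.0054, 0.0415]
orientation: [-0.0, 0.766, 0.643, -0.0]
force: [0.4, 0.5, 0.4]
gripper_width: 0.0002
grip_force: 0.0
```

```bash
python3 -c "
from h import *
go([-.036,.023,.042])"
```

```text
t 5.58 station pos [-0.0365  0.0295  0.0415] F(st) [0.3 0.6 0.4] w 0.0002
move units [-0.11  0.01 -0.01] turn units [-0.  0. -0.]
```

Emit:
{"api": "move_arm", "payload": {"moves": [[-0.06, 0, 0, 0, 0, 0], [-0.06, 0, 0, 0, 0, 0], [0, 0, 0, 0, 0, 0]]}}

```text
clock: 5.95
position: [0.5827, -0.0109, 0.0415]
orientation: [-0.0, 0.766, 0.643, 0.001]
force: [0.9, 4.5, -0.1]
gripper_width: -0.0001
grip_force: 2.2
```

```bash
python3 -c "
from h import *
go([-.036,.023,.042])
f=grab_frame('top')[165:275,240:415,::-1]
cv2.imwrite('pics/top2.png',cv2.resize(cv2.convertScaleAbs(f,alpha=1.8),None,fx=4.5,fy=4.5,interpolation=cv2.INTER_CUBIC))"
```

```text
t 5.95 station pos [-0.0364  0.0239  0.0415] F(st) [ 0.1  4.6 -0.1] w -0.0001
move units [-0.01  0.01 -0.01] turn units [-0.   -0.01  0.  ]
```

View pics/top2.png

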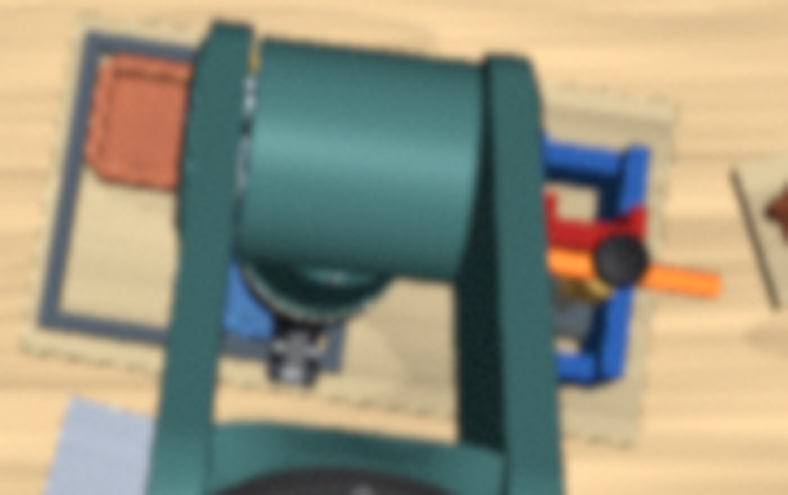

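The blue dish is against the right wall of the near-right cell, with its edge just visible. Next, clay: back off, lift, go over it, down, and push towards the robot.

Emit:
{"api": "move_arm", "payload": {"moves": [[0.17, 0, 0, 0, 0, 0], [0, 0, -0.5, 0, 0, 0], [0, 0, -0.3, 0, 0, 0], [0.64, 0.6, 0, 0, 0, 0], [0.64, 0.6, 0, 0, 0, 0], [0, 0, 0, 0, 0, 0], [0, 0, 0.5, 0, 0, 0], [0, 0, 0.3, 0, 0, 0], [0, 0, 0, 0, 0, 0]]}}

```text
clock: 7.12
position: [0.6664, 0.0612, 0.0398]
orientation: [-0.001, 0.766, 0.643, -0.002]
force: [-0.6, 0.4, 0.9]
gripper_width: 0.0
grip_force: 0.0
```

```bash
python3 -c "
from h import *
go([.036,.111,.042])"
```

```text
t 7.12 station pos [0.0335 0.1094 0.0398] F(st) [-0.7  0.3  0.9] w 0.0
move units [ 0.03  0.04 -0.04] turn units [-0.03  0.01  0.  ]
```

Emit:
{"api": "move_arm", "payload": {"moves": [[0, -0.13, -0.03, 0, 0, 0], [0, -0.13, 0, 0, 0, 0], [0, -0.13, 0, 0, 0, 0], [0, -0.13, 0, 0, 0, 0], [0, -0.13, 0, 0, 0, 0], [0, -0.13, 0, 0, 0, 0], [0, -0.13, 0, 0, 0, 0], [0, -0.06, 0, 0, 0, 0], [0, 0, 0, 0, 0, 0]]}}

```text
clock: 8.25
position: [0.6103, 0.0718, 0.043]
orientation: [-0.001, 0.766, 0.643, -0.0]
force: [1.1, 0.5, 1.9]
gripper_width: -0.0002
grip_force: 0.8
```

```bash
python3 -c "
from h import *
go([-.027,.111,.042])"
```

```text
t 8.25 station pos [-0.0236  0.1101  0.043 ] F(st) [1.  0.7 1.9] w -0.0002
move units [ 0.02 -0.06  0.02] turn units [-0.01  0.    0.01]
```

Emit:
{"api": "move_arm", "payload": {"moves": [[0, -0.04, 0, 0, 0, 0], [0, -0.03, 0, 0, 0, 0], [0, 0, 0, 0, 0, 0]]}}

```text
clock: 8.62
position: [0.6064, 0.0724, 0.043]
orientation: [-0.0, 0.766, 0.643, -0.0]
force: [1.0, -0.7, 1.4]
gripper_width: -0.0001
grip_force: 0.6
```

```bash
python3 -c "
from h import *
go([-.027,.111,.042])"
```

```text
t 8.62 station pos [-0.0275  0.11    0.043 ] F(st) [ 1.1 -0.5  1.4] w -0.0001
move units [0.02 0.01 0.02] turn units [-0.01  0.    0.  ]
```

Emit:
{"api": "move_arm", "payload": {"moves": [[0, -0.04, 0, 0, 0, 0], [0, 0, 0, 0, 0, 0]]}}

```text
clock: 8.88
position: [0.604, 0.0728, 0.0431]
orientation: [-0.0, 0.766, 0.643, -0.0]
force: [0.6, -0.7, 0.3]
gripper_width: -0.0003
grip_force: 0.2
```

```bash
python3 -c "
from h import *
go([-.027,.111,.042])"
```

```text
t 8.88 station pos [-0.03    0.11    0.0431] F(st) [ 0.7 -0.6  0.3] w -0.0003
move units [0.02 0.05 0.02] turn units [-0.01  0.    0.  ]
```

```bash
python3 -c "
from h import *
cv2.imwrite('pics/w1.png',grab_frame('wrist')[:,:,::-1])"
```

```text
(no output)
```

View pics/w1.png

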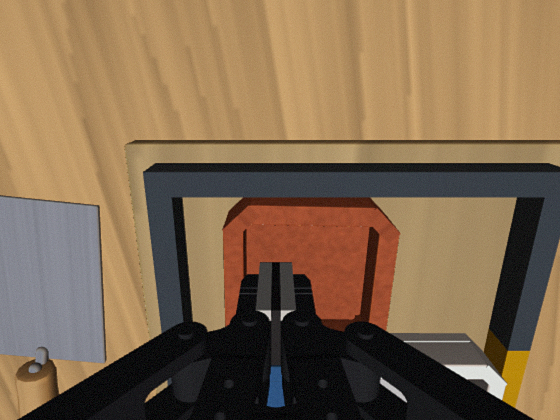

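The clay dish (x 223–398 px) is still about 15 mm short, with the finger some 14 mm ahead of the dish centre. I had that offset's sign wrong, so I push on.

Emit:
{"api": "move_arm", "payload": {"moves": [[0, -0.12, 0, 0, 0, 0], [0, -0.12, 0, 0, 0, 0], [0, -0.06, 0, 0, 0, 0], [0, -0.04, 0, 0, 0, 0], [0, 0, 0, 0, 0, 0]]}}

```text
clock: 9.55
position: [0.5848, 0.0763, 0.0434]
orientation: [0.0, 0.766, 0.643, 0.0]
force: [0.8, 0.3, -0.8]
gripper_width: -0.0
grip_force: 0.5
```

```bash
python3 -c "
from h import *
go([-.05,.111,.042])"
```

```text
t 9.55 station pos [-0.0495  0.1102  0.0434] F(st) [ 0.7  0.5 -0.8] w -0.0
move units [ 0.01 -0.01  0.02] turn units [ 0.   -0.    0.01]
```

Emit:
{"api": "move_arm", "payload": {"moves": [[0, -0.03, 0, 0, 0, 0], [0, 0, 0, 0, 0, 0], [0, 0.16, 0, 0, 0, 0], [0, 0, -0.4, 0, 0, 0], [0, 0, -0.4, 0, 0, 0], [-0.59, 0.65, 0, 0, 0, 0], [-0.6, 0.65, 0, 0, 0, 0], [0, 0, 0, 0, 0, 0], [0, 0, 0, 0, 0, 0], [0, 0, 0.4, 0, 0, 0], [0, 0, 0.4, 0, 0, 0], [0, 0, 0, 0, 0, 0]]}}

```text
clock: 11.05
position: [0.6535, -0.0073, 0.0412]
orientation: [-0.002, 0.765, 0.644, -0.002]
force: [-0.8, -0.7, -0.1]
gripper_width: -0.0002
grip_force: 0.0
```

```bash
python3 -c "
from h import *
go([.036,.125,.042])"
```

```text
t 11.05 station pos [0.0327 0.0397 0.0412] F(st) [-0.7 -0.8 -0.1] w -0.0002
move units [ 1.42  0.06 -0.01] turn units [-0.04 -0.    0.01]
```

Emit:
{"api": "move_arm", "payload": {"moves": [[0.14, 0.04, 0, 0, 0, 0], [0.14, 0, 0, 0, 0, 0], [0.14, 0, 0, 0, 0, 0], [0.14, 0, 0, 0, 0, 0], [0.14, 0, 0, 0, 0, 0], [0.14, 0, 0, 0, 0, 0], [0.14, 0, 0, 0, 0, 0], [0.14, 0, 0, 0, 0, 0], [0.14, 0, 0, 0, 0, 0], [0.12, 0, 0, 0, 0, 0], [0.06, 0, 0, 0, 0, 0], [0, 0, 0, 0, 0, 0]]}}

```text
clock: 12.55
position: [0.6741, 0.0763, 0.0432]
orientation: [-0.0, 0.766, 0.643, 0.0]
force: [-0.9, -0.6, -0.1]
gripper_width: -0.0002
grip_force: 0.0
```

```bash
python3 -c "
from h import *
go([.036,.126,.042])"
```

```text
t 12.55 station pos [0.0384 0.1257 0.0432] F(st) [-0.8 -0.7 -0.1] w -0.0002
move units [ 0.01 -0.04  0.02] turn units [-0.   -0.    0.01]
```

Emit:
{"api": "move_arm", "payload": {"moves": [[-0.16, 0, 0, 0, 0, 0], [0, 0, -0.4, 0, 0, 0], [0, 0, -0.4, 0, 0, 0], [-0.66, -0.62, 0, 0, 0, 0], [-0.66, -0.62, 0, 0, 0, 0], [0, 0, 0, 0, 0, 0], [0, 0, 0, 0, 0, 0], [0, 0, 0.4, 0, 0, 0], [0, 0, 0.4, 0, 0, 0], [0, 0, 0, 0, 0, 0]]}}

```text
clock: 13.8
position: [0.5854, 0.0018, 0.0418]
orientation: [-0.001, 0.765, 0.643, -0.001]
force: [-0.5, 0.8, 0.3]
gripper_width: 0.0001
grip_force: 0.0
```

```bash
python3 -c "
from h import *
go([.05,.038,.042])
cv2.imwrite('pics/w2.png',grab_frame('wrist')[:,:,::-1])"
```

```text
t 13.8 station pos [-0.036   0.0368  0.0418] F(st) [-0.7  0.7  0.3] w 0.0001
move units [ 0.02  1.43 -0.01] turn units [-0.02 -0.    0.01]
```

View pics/w2.png

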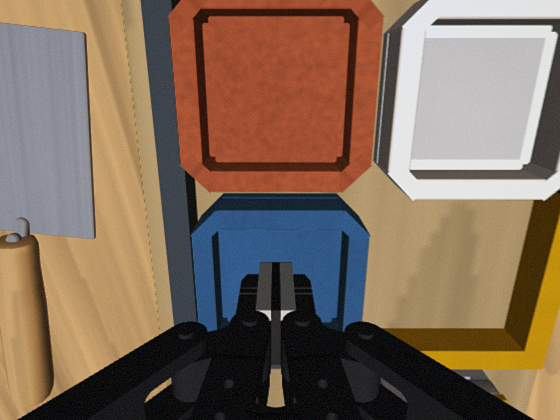

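The white and clay dishes are home. White's near rim edge (row 200) clears blue's (row 207) by about 3 mm, so the bay is open. Pushing blue away from the robot.

Emit:
{"api": "move_arm", "payload": {"moves": [[0, 0.13, 0, 0, 0, 0], [0, 0.13, 0, 0, 0, 0], [0, 0.13, 0, 0, 0, 0], [0, 0.13, 0, 0, 0, 0], [0, 0.13, 0, 0, 0, 0], [0, 0.13, 0, 0, 0, 0], [0, 0.13, 0, 0, 0, 0], [0, 0.13, 0, 0, 0, 0], [0, 0.13, 0, 0, 0, 0], [0, 0.13, 0, 0, 0, 0], [0, 0.13, 0, 0, 0, 0], [0, 0, 0, 0, 0, 0]]}}

```text
clock: 15.35
position: [0.6714, -0.0139, 0.0432]
orientation: [0.001, 0.766, 0.643, 0.001]
force: [-0.3, 0.8, 0.3]
gripper_width: -0.0
grip_force: 0.0
```

```bash
python3 -c "
from h import *
go([.051,.038,.042])
"
```

```text
t 15.35 station pos [0.0514 0.0363 0.0432] F(st) [-0.5  0.8  0.3] w -0.0
move units [ 0.03 -0.01  0.02] turn units [ 0.01 -0.    0.  ]
```

Emit:
{"api": "move_arm", "payload": {"moves": [[0, -0.16, 0, 0, 0, 0], [0, 0, -0.5, 0, 0, 0], [0, 0, -0.9, 0, 0, 0], [0, 0, -0.9, 0, 0, 0], [0, 0, -0.9, 0, 0, 0], [0, 0, -0.8, 0, 0, 0], [-0.65, -0.4, 0, 0, 0, 0], [-0.65, -0.4, 0, 0, 0, 0], [-0.63, -0.4, 0, 0, 0, 0], [0, 0, 0, 0, 0, 0], [0, 0, 0, 0, 0, 0]], "claw": 1}}

```text
clock: 16.73
position: [0.5695, -0.1133, 0.2832]
orientation: [-0.0, 0.766, 0.643, 0.0]
force: [0.5, 0.1, 0.1]
gripper_width: 0.0854
grip_force: 0.0
```

```bash
python3 -c "
from h import *
go([-.030,-.0795,.19])
s=sense();c=calibration('wrist');im=np.ascontiguousarray(grab_frame('wrist')[:,:,::-1])
w,x,y,z=s['orientation'];T=np.eye(4);T[:3,:3]=R.from_quat([x,y,z,w]).as_matrix();T[:3,3]=s['position']
V=np.linalg.inv(T@c['mount']);np.save('V.npy',V)
for p in st([[.036,.039,.034],[-.030,-.059,.189],[-.03,-.0795,.189]],*Q):
  u=proj(p,c,V)[0];print(u.round());cv2.drawMarker(im,tuple(int(k) for k in u),(0,255,0),0,8)
cv2.imwrite('pics/w3.png',im)"
```

```text
t 16.73 station pos [-0.0317 -0.0792  0.2832] F(st) [0.5 0.2 0.1] w 0.0854
move units [-0.01  0.03  1.55] turn units [ 0. -0.  0.]
[349.  35.]
[277. 186.]
[277. 218.]
```

View pics/w3.png

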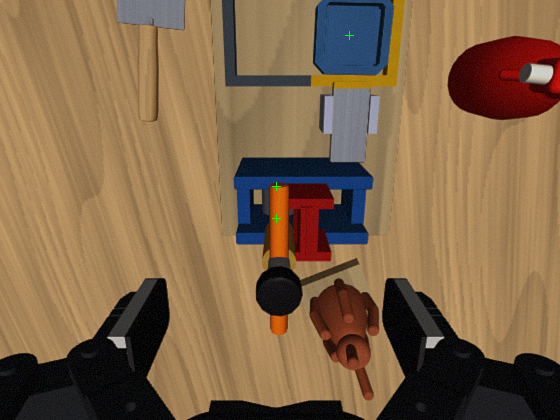

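The blue dish sits in the bay at (353,37), within about 1–2 mm of the marker. The bar lies at column 279 against a predicted 277. Going down to pinch the bar's left half.

Emit:
{"api": "move_arm", "payload": {"moves": [[0, 0.03, 0.5, 0, 0, 0], [0, 0, 0.5, 0, 0, 0], [0, 0, 0.4, 0, 0, 0], [0, 0, 0.17, 0, 0, 0], [0, 0, 0, 0, 0, 0], [0, 0, 0, 0, 0, 0]]}}

```text
clock: 17.52
position: [0.5723, -0.1138, 0.1901]
orientation: [0.001, 0.766, 0.643, 0.001]
force: [-1.2, 0.1, -0.6]
gripper_width: 0.0853
grip_force: 0.0
```

Emit:
{"api": "move_arm", "payload": {"moves": [[0, 0, 0, 0, 0, 0], [0, 0, 0, 0, 0, 0], [0, 0, 0, 0, 0, 0], [0, 0, 0, 0, 0, 0], [0, 0, 0, 0, 0, 0], [0, 0, 0, 0, 0, 0]], "claw": -1, "grip_force": 60}}

```text
clock: 18.27
position: [0.5714, -0.1139, 0.1893]
orientation: [0.0, 0.766, 0.643, 0.0]
force: [-1.6, 0.7, 3.1]
gripper_width: 0.0099
grip_force: 58.4
```

```bash
python3 -c "
from h import *
go([-.030,-.0795,.21])"
```

```text
t 18.27 station pos [-0.0297 -0.0795  0.1893] F(st) [-1.7  0.4  3.1] w 0.0099
move units [ 0.   -0.   -0.34] turn units [ 0. -0.  0.]
```

Emit:
{"api": "move_arm", "payload": {"moves": [[0, -0.01, -0.1, 0, 0, 0], [0, -0.01, -0.1, 0, 0, 0], [0, -0.02, -0.1, 0, 0, 0], [0, -0.01, -0.07, 0, 0, 0], [0, 0, 0, 0, 0, 0], [0, 0, 0, 0, 0, 0]]}}

```text
clock: 19.02
position: [0.5686, -0.1134, 0.2113]
orientation: [0.0, 0.766, 0.643, 0.0]
force: [4.3, -1.6, -4.2]
gripper_width: 0.01
grip_force: 58.4
```

```bash
python3 -c "
from h import *
go([-.030,-.0795,.21])
cv2.imwrite('pics/w4.png',grab_frame('wrist')[:,:,::-1])"
```

```text
t 19.02 station pos [-0.0326 -0.0795  0.2113] F(st) [ 4.5 -0.8 -4.2] w 0.01
move units [0.   0.04 0.02] turn units [ 0. -0.  0.]
```

View pics/w4.png

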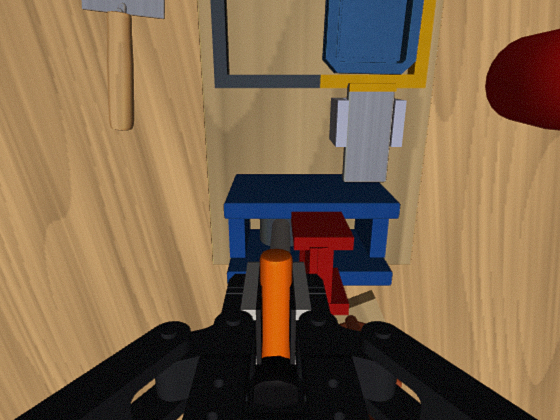

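The bar is held between the pads and the collar is up (4 N spring load). Now pushing along the arc of radius 0.172.

Emit:
{"api": "move_arm", "payload": {"moves": [[0, 0.15, -0.012, 0, 0, 0], [0, 0.14, -0.012, 0, 0, 0], [0, 0.14, 0, 0, 0, 0], [0, 0.145, 0.006, 0, 0, 0], [0, 0.145, 0.014, 0, 0, 0], [0, 0.14, 0.02, 0, 0, 0], [0, 0.14, 0.028, 0, 0, 0], [0, 0.14, 0.035, 0, 0, 0], [0, 0.137, 0.042, 0, 0, 0], [0, 0.135, 0.048, 0, 0, 0], [0, 0, 0, 0, 0, 0]]}}

```text
clock: 20.45
position: [0.6502, -0.1277, 0.1995]
orientation: [-0.002, 0.766, 0.643, -0.002]
force: [-4.3, -0.3, -4.2]
gripper_width: 0.0102
grip_force: 58.4
```

```bash
python3 -c "
from h import *
go([-.01+.172*.3616,-.0795,.04+.172*.93233])"
```

```text
t 20.45 station pos [ 0.0503 -0.0794  0.1995] F(st) [-4.1 -1.1 -4.2] w 0.0102
move units [-0.    0.03 -0.01] turn units [-0.04 -0.    0.01]
```

Emit:
{"api": "move_arm", "payload": {"moves": [[0, 0.14, 0.05, 0, 0, 0], [0, 0.116, 0.053, 0, 0, 0], [0, 0.1, 0.055, 0, 0, 0], [0, 0.1, 0.055, 0, 0, 0], [0, 0.02, 0.01, 0, 0, 0], [0, 0, 0, 0, 0, 0]]}}

```text
clock: 21.2
position: [0.6619, -0.1296, 0.1857]
orientation: [-0.015, 0.765, 0.643, -0.012]
force: [-47.4, 4.3, 25.0]
gripper_width: 0.0096
grip_force: 62.7
```

```bash
python3 -c "
from h import *
go([-.01+.15*.5226,-.0795,.04+.15*.8525])"
```

```text
t 21.2 station pos [ 0.0622 -0.0793  0.1857] F(st) [-47.4  -4.   25. ] w 0.0096
move units [-0.    0.12  0.29] turn units [-0.26 -0.    0.01]
```

The lever is on its end stop: the knob sitting directly above the bar in the earlier picture shows the lever started near 0, so the pivot is at about x = -28 mm. I'll relax the push, then lower the bar along the lever.

Emit:
{"api": "move_arm", "payload": {"moves": [[0, -0.13, 0, 0, 0, 0], [0, -0.12, 0, 0, 0, 0], [0, 0, 0, 0, 0, 0]]}}

```text
clock: 21.58
position: [0.661, -0.1296, 0.1874]
orientation: [-0.003, 0.766, 0.643, -0.003]
force: [-12.2, 0.1, 1.7]
gripper_width: 0.0096
grip_force: 60.3
```

```bash
python3 -c "
from h import *
go([-.028+.15*.5226,-.0795,.04+.15*.8525])"
```

```text
t 21.57 station pos [ 0.0612 -0.0794  0.1874] F(st) [-12.   -2.    1.7] w 0.0096
move units [-0.   -0.18  0.33] turn units [-0.05 -0.    0.  ]
```

Emit:
{"api": "move_arm", "payload": {"moves": [[0, -0.06, 0.1, 0, 0, 0], [0, -0.06, 0.1, 0, 0, 0], [0, -0.06, 0.09, 0, 0, 0], [0, -0.01, 0.04, 0, 0, 0], [0, 0, 0, 0, 0, 0]]}}

```text
clock: 22.2
position: [0.6508, -0.1278, 0.17]
orientation: [-0.002, 0.766, 0.643, -0.002]
force: [-16.2, 1.2, 16.1]
gripper_width: 0.0101
grip_force: 61.7
```

```bash
python3 -c "
from h import *
go([-.028+.15*.5226,-.0795,.04+.15*.8525])"
```

```text
t 22.2 station pos [ 0.0509 -0.0794  0.17  ] F(st) [-16.1  -1.6  16.1] w 0.0101
move units [-0.   -0.01  0.04] turn units [-0.04  0.    0.01]
```

The collar is down, with the bar pressing up at about 16 N. Releasing and retreating straight up.

Emit:
{"api": "move_arm", "payload": {"moves": [[0, 0, -0.02, 0, 0, 0], [0, 0, 0, 0, 0, 0], [0, 0, 0, 0, 0, 0], [0, 0, 0, 0, 0, 0], [0, 0, 0, 0, 0, 0], [0, 0, -0.3, 0, 0, 0], [0, 0, -0.6, 0, 0, 0], [0, 0, -0.8, 0, 0, 0], [0, 0, -0.8, 0, 0, 0], [0, 0, -0.5, 0, 0, 0], [0, 0, 0, 0, 0, 0], [0, 0, 0, 0, 0, 0]], "claw": 1}}

```text
clock: 23.7
position: [0.6535, -0.1282, 0.3489]
orientation: [-0.0, 0.766, 0.643, -0.0]
force: [-0.6, 0.1, -0.3]
gripper_width: 0.0853
grip_force: 0.0
```

```bash
python3 -c "
from h import *
go([0,0,.3])
s=sense();c=calibration('wrist');im=np.ascontiguousarray(grab_frame('wrist')[:,:,::-1])
w,x,y,z=s['orientation'];T=np.eye(4);T[:3,:3]=R.from_quat([x,y,z,w]).as_matrix();T[:3,3]=s['position']
V=np.linalg.inv(T@c['mount'])
t=.55
for r,yy in((.15,-.059),(.176,-.059),(.191,-.111)):
  u=proj(st([[-.028+r*np.sin(t),yy,.04+r*np.cos(t)]],*Q),c,V)[0];print(u.round());cv2.drawMarker(im,tuple(int(k) for k in u),(0,255,0),0,8)
u=proj(st([[.036,.039,.034]],*Q),c,V)[0];cv2.drawMarker(im,tuple(int(k) for k in u),(0,255,0),0,8)
cv2.imwrite('pics/w5.png',im)"
```

```text
t 23.7 station pos [ 0.0537 -0.0794  0.3489] F(st) [-0.6 -0.1 -0.3] w 0.0853
move units [ 1.32 -0.89  0.82] turn units [-0.   -0.    0.01]
[270. 157.]
[288. 163.]
[298. 232.]
```

View pics/w5.png

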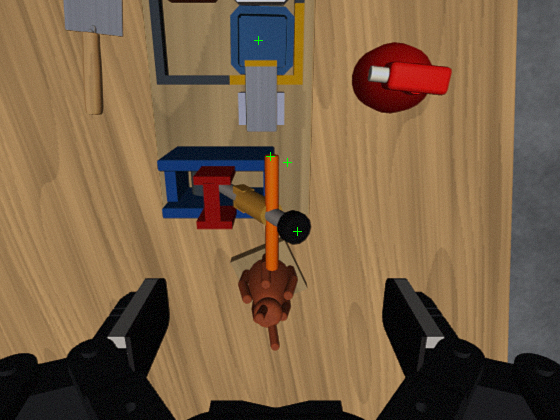

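The bar end is at (271,157), on the collar-down marker. The knob matches 0.55 rad, the lock bar overlaps the blue dish, the dish is centred in the bay, and the arm is clear.

```bash
python3 -c "
from cell import *
print(sign_off())"
```

```text
the job is handed in; nothing more can be done
None
```

The job is handed in at about 24 s of the 70 s allowed: the last picture shows the blue dish centred in the yellow-rimmed bay with the locking bar over it, the lever at its end stop (about 0.55 rad), and the collar down; the simulator returned no verdict.

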